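# Roll from the board with the kitchen tongs, polish on the fingers

### The job

In the middle of polishing shoes it is time for bread, but the gripper's fingers are black with polish: pick up the kitchen tongs, close them gently on the bread roll where it sits on the board, and lift it at least 12 cm above the board. Do not touch the roll with the fingers, squash it, or let it touch the step, and leave the shoe-care things alone. The program finishes while holding the roll still in the air in the closed tongs.

Things in the scene. Friction and masses are not known exactly. Their poses are not given: they have to be found in the camera images.
- tongs_grip (a point): Stainless kitchen tongs, loose, lying flat and open on the step: 265 mm long, 26 mm high, 122 g. This point is where they balance: on their mid-plane, between the two black rubber grips, 13 mm above their underside. Axes: x forward to the jaws, y to the left arm, z up as they lie. The two arms turn evenly about a pin 120 mm behind this point; a spring holds them open against a stop.
- tongs_jaws (a point): Point midway between the two jaws, 97 mm ahead of tongs_grip along the tongs' x, same height, same axes. The roll's middle belongs here. Each jaw is a shallow upright cup 34 mm long, 26 mm high (13 mm above and below this point). The clear gap between the cups' edges is 79 mm fully open; it shrinks by 1.8 mm for each mm that the width over the grips shrinks.
- jaw_left (a point): Inside of the left jaw, at its middle; the jaws' gap is the distance from this point to jaw_right: 88 mm open, 56 mm on the roll, 12 mm shut on nothing.
- jaw_right (a point): Inside of the right jaw, at its middle.
- tongs_left: Left arm of the tongs, grip and jaw included; origin at the pin. The spring takes 5 N on each grip (at tongs_grip) to leave the open stop, plus 0.33 N per mm that the grip moves inward: 8 N when on the roll. Each N of grip beyond the spring puts about 0.5 N on the roll from each jaw.
- tongs_right: Right arm of the tongs, likewise. The rubber grips on both arms reach from 36 mm behind to 38 mm ahead of tongs_grip and stand 3 to 23 mm above the underside. Width over their outsides at tongs_grip: 62 mm open (as the tongs lie), 44 mm when the jaws touch the roll.
- roll_mid (a point): Round golden-brown bread roll with a pale cross cut on top, 56 mm across at its widest (from 14 to 23 mm above its underside), 42 mm high, rounded above and below, about 45 g. This point is its middle, 21 mm above its underside. Its crust caves in above 15 N from one jaw.
- board: Pale wooden bread board on which the roll sits, fixed, 200 mm (its x) by 180 mm (its y), 18 mm thick, with a 75 mm long, 40 mm wide handle at the middle of its -x side (towards the robot). Origin: centre of its underside, on the step.
- polish_tin: Bystander: round polish tin, 75 mm across, 23 mm high, cream lid; origin at the centre of its underside.
- shoe_horn: Bystander: orange plastic shoe horn, 170 mm long (its x), 40 mm wide, under 12 mm high.
- brush: Bystander: shoe brush with beech handle, dark bristles down, 212 mm long (its x), 52 mm wide, 40 mm high.
- heel_scraper: Bystander: aluminium heel scraper, 155 mm long (its x), 52 mm wide, 20 mm high at its bent edge.
- polish_box: Wooden polish box with a turning knob on its lid, fixed, 312 mm (its x) by 212 mm (its y), 170 mm high; origin at the centre of its underside. It only stands there.
Things that resemble listed ones, but are neither listed nor needed, are in the scene too. Leave any turquoise look-alike of the part that bears roll_mid alone.

How it is judged (in metres and radians):
On the way, in this order (a step that is already met when the one before it is completed fails the run):
1. the tongs are held by the fingers, clear of the step, with the roll still on the board (height (world z) of tongs_grip above 0.035 m and contact force between the fingers and tongs_left above 0.5 N and contact force between the fingers and tongs_right above 0.5 N and contact force between tongs and step below 0.05 N and z of roll_mid in the frame of board below 0.045 m), for 0.2 s.
2. both jaws are closed on the roll, near the board (contact force between each of tongs_left, tongs_right and roll above 0.5 N and z of roll_mid in the frame of board below 0.07 m), for 0.1 s.
At the end, for the whole second after the job is handed in: The roll is at rest (under 30 mm/s) between both jaws (middle within 25 mm of the point between them), its middle over 130 mm above the board's underside (39 mm at the start), touching nothing but the jaws; both fingers hold the tongs, which touch nothing else (z of roll_mid in the frame of board above 0.13 m and distance between roll_mid and tongs_jaws below 0.025 m and contact force between each of tongs_left, tongs_right and roll above 0.3 N and contact force between the fingers and tongs_left above 0.5 N and contact force between the fingers and tongs_right above 0.5 N and contact force between each of roll, tongs and board below 0.05 N and contact force between each of the arm, the fingers and roll below 0.05 N and contact force between tongs and step below 0.05 N and contact force between each of tongs, roll and polish_box below 0.05 N and linear speed of roll below 0.03 m/s); the arm keeps its last pose, push and grip.
It fails at once if the fingers or the arm touch the roll (contact force between any of the fingers, the arm and roll above 0.1 N).
It fails at once if the roll is squashed: more than 15 N from a jaw (contact force between any of tongs_left, tongs_right and roll above 15 N).
It fails at once if the roll touches the step (contact force between roll and step above 0.02 N).
It fails at once if a shoe-care thing is moved by more than 20 mm (distance of any of polish_tin, shoe_horn, brush, heel_scraper from where it was at the start of the episode above 0.02 m).
It also fails if it takes over 45 s, if anything falls off the work surface, if the arm or the gripper's body presses on something with over 40 N, if the wrist force passes 120 N, or if a joint passes its speed limit or range.

### The arm

A 6-joint arm with a two-finger parallel gripper is mounted at the origin on the work surface. World frame = base frame: x ahead of the robot, y to its left, z up, the work surface at z = 0. Lengths are in mm, angles in rad, forces in N, time in s.
With the tool pointing down it reaches from about 275 to 750 mm from the base axis. Payload 10.2 kg.
Tool frame: the origin (TCP) lies midway between the tips of the shut fingers; the grasp point (between the pads) lies 19 mm behind it; z points along the fingers, y is the direction in which the jaws open and shut (so a half turn about z gives the same grasp; the last joint's range is limited). The gripper opens to 85 mm and grips with 20 to 120 N. Pads are 22 mm wide; open, the fingers measure 114 mm over their backs; the gripper's body (76 mm by 85 mm) begins 54 mm behind the grasp point. The pads swing forward as they close: fully open they stand 13 mm farther back than shut.
Start: joints at [-1.453, 0.313, 1.498, -0, 1.331, -0.223], TCP at [175.464, -494.817, 231.294] pointing down, gripper open.
Joint ranges: [-2.94, 2.94], [-0.97, 2.17], [0.19, 2.56], [-1.23, 4.37], [0.02, 3.11], [-2.88, 2.88]. Speed limits (rad/s): [2.39, 2.39, 3.01, 3.14, 3.14, 3.14].

### API

Orientations are given as a unit quaternion [w, x, y, z].
In Python, from rig import sense, capture, finish_job, search_frame, trace gives the robot as it stands.
- The arm moves only by the tool arm_command, never from a script. Its argument "steps" is one flat list of numbers, 5 for each row, row after row: the shift along the world's x, y, z in units of 50 mm (1.0 is 50 mm), then the turn about the world's z in units of 5 degrees (1.0 is 5 degrees), then the opening in per cent of the stroke, from 0 (shut) to 100 (fully open). In form: [dx, dy, dz, twist, fingers, dx, dy, dz, twist, fingers, ...]. A call has 1 to 5 rows; each row shifts and turns the commanded pose from where the row before left it; what a row does not reach is not made up. A row lasts 1/8 s, in which the tool goes at most 62.5 mm and 10.7 degrees, less where a joint would pass 70% of its speed; a pose out of reach is approached as far as the arm can. A call is refused whole if a number of a shift passes 1 or a number of a turn 1, either way. A call with a gripper value outside its range is refused whole. The fingers move at their own pace and stop on an object; "grip_force" is the grip in N (left out, the last holds). Time passes only in rows, so rows that do not move let the fingers close. It gives the time, the measured TCP pose, the force and the opening at its end, in the units of the state.
- sense(): the state, without advancing time (a new reading comes with each control period).
- capture(name): name is "side" or "top"; returns a dict with "frame" (400x640x3 uint8, blue, green, red), "fov_y" (degrees; the focal length in pixels is half the picture's height over the tangent of half this angle, whatever the lens; pixels are square), "cx", "cy" (the principal point, pixels), "k1" (the pictures are not rectified: a ray, as slopes to the right and down, at radius r is drawn at 1 + k1 r^2 times it, then the intrinsics apply), "extrinsics" (4x4, takes a point from world to camera coordinates). Camera axes: x right, y down, z forward; pixel columns grow to the right and rows downward; lengths in mm; the calibration is good to about 2 mm. A picture is of the moment at which its call begins. There is no depth.
- finish_job(): hands the job in, once; it reports no verdict.
Trained networks look in a picture, given as the dict that the camera call returned (one of the last four; its "shot" number tells which), for a name from the list of things; names that differ only in an ending like _2 or _b are one class to them, and where a whole thing is asked for, a point or a joint stands for the part that bears it (a point fixed in the world has none). Each returns a list of dicts, best first, with "score" (0 to 1); they miss things now and then, are a little off and sometimes report something else, mostly with a low value. They report only what shows in the picture. A call takes as long as a camera call. They do not tell look-alikes from the thing itself.
- search_frame(picture, target): "point" ([x, y, z] in mm, in world coordinates, good to about 4 mm: the middle of the surface that is visible of it).
- trace(picture, target): "mask" (400x640 bool, what is visible of it).
The state is a dict: "time_s": time; "joints": joint angles; "dq": joint speeds; "tau": joint torques, N m; "eef_pos": TCP position; "ee_rot": TCP orientation; "force": force on the tool from outside, world axes, zero at the start; "wrist_torque": the same for the moment, N m; "grip_width": opening from 0.0 (shut) to 1.0 (fully open).
Only numpy, scipy, OpenCV 4.12 (cv2) and the standard library are available. Lean on these libraries where they do the work, as an engineer would, in place of code of your own. Each camera call takes 0.05 s, during which the arm holds its last target. There are 200 camera calls.

## Working session

There is one attempt and no reset: what is moved stays moved. The work goes in short steps, Python scripts to look and compute and a tool call to move; the robot and the scene stay as the last step left them, time stands still between calls to the robot, and variables do not carry over. Pictures are saved under pics/ and viewed, on a budget of 10 in all, crops included, one or two more only if the job needs it, and the job is handed in when it is done.

Besides the shell and the picture viewer there is one more tool, called after "Emit:" as name(argument=value, ...) on one line, values as JSON. arm_command: Moves the arm, as the interface text tells. Its arguments: {"type":"object","properties":{"steps":{"type":"array"},"grip_force":{"type":"number"}},"required":["steps"]}

```bash
ls; mkdir -p pics
cat > h.py <<'E'
import numpy as np, cv2
from rig import sense, capture, finish_job, search_frame, trace
def cam(p):
    f=200/np.tan(np.radians(p["fov_y"])/2); return f,np.array(p["extrinsics"])
def ray(p,uv,z):
    f,E=cam(p); d=np.array([(uv[0]-p["cx"])/f,(uv[1]-p["cy"])/f]); s=d.copy()
    for _ in range(20): s=d/(1+p["k1"]*(s@s))
    R,t=E[:3,:3],E[:3,3]; o=-R.T@t; v=R.T@np.array([*s,1]); return o+v*(z-o[2])/v[2]
def proj(p,X):
    f,E=cam(p); c=E[:3,:3]@np.asarray(X,float)+E[:3,3]; s=c[:2]/c[2]; s=s*(1+p["k1"]*(s@s)); return s*f+[p["cx"],p["cy"]]
E
python3 - <<'E'
from h import *
s=sense(); print(s["time_s"],s["eef_pos"],s["ee_rot"],s["grip_width"],s["force"])
for n in ["top","side"]:
    p=capture(n); cv2.imwrite(f"pics/{n}0.png",p["frame"]); print(n,p["fov_y"],p["k1"])
    for t in ["tongs_grip","tongs_jaws","jaw_left","jaw_right","roll_mid","board","tongs_left","tongs_right","polish_box"]:
        print(t,[(np.round(d["point"]),round(d["score"],2)) for d in search_frame(p,t)])
E
```

```text
pics
0.0 [ 175.42429123 -494.55577072  230.72190824] [-6.55762777e-04  9.85514762e-01  1.69588392e-01  2.31344155e-05] 1.0012809961252134 [0.31450068 0.79592389 0.23878708]
top 47.73168286972094 0.0005057689766590767
tongs_grip [(array([ 532., -144.,   24.]), 0.65), (array([ 756., -241.,    3.]), 0.16)]
tongs_jaws [(array([ 533., -147.,   21.]), 0.86), (array([ 547., -131.,   21.]), 0.73)]
jaw_left [(array([ 543., -127.,   20.]), 0.72)]
jaw_right [(array([ 548., -187.,   20.]), 0.72), (array([773.,  19.,   2.]), 0.58)]
roll_mid [(array([472., 323.,  39.]), 0.87), (array([588., 208.,  55.]), 0.84)]
board [(array([527., 167.,  18.]), 0.74)]
tongs_left [(array([ 547., -129.,   23.]), 0.6)]
tongs_right [(array([ 547., -186.,   20.]), 0.74)]
polish_box [(array([506., 577., 147.]), 0.86), (array([ 547., -187.,   20.]), 0.66), (array([584., 209.,  52.]), 0.37)]
side 48.126445527022085 0.00018349757646119672
tongs_grip []
tongs_jaws [(array([ 532., -140.,   19.]), 0.85), (array([ 544., -183.,   15.]), 0.24)]
jaw_left [(array([ 543., -124.,   17.]), 0.76), (array([584., 218.,  54.]), 0.69), (array([ 543., -180.,   14.]), 0.44)]
jaw_right [(array([ 542., -182.,   15.]), 0.52)]
roll_mid [(array([584., 216.,  53.]), 0.84), (array([465., 334.,  36.]), 0.59)]
board [(array([517., 179.,  19.]), 0.97)]
tongs_left [(array([ 541., -125.,   17.]), 0.63)]
tongs_right [(array([ 542., -183.,   15.]), 0.59)]
polish_box [(array([505., 610., 146.]), 0.73), (array([767.,  17.,   4.]), 0.58), (array([ 539., -185.,   12.]), 0.31)]
```

View pics/top0.png

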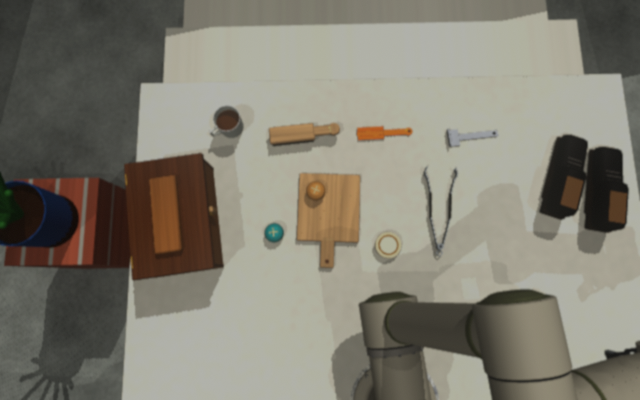

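View pics/side0.png

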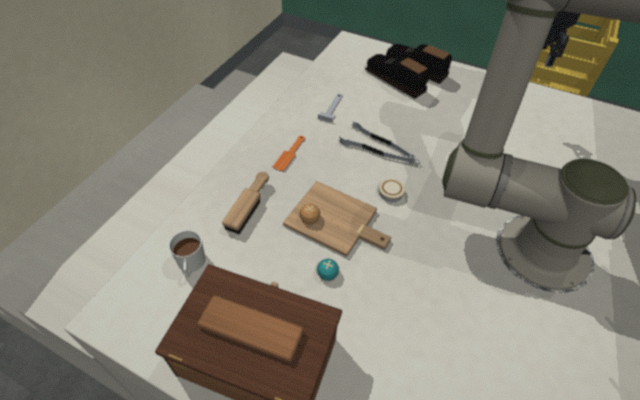

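The top view shows the open tongs with their pin end at about (438,255) and jaws at (426,170)/(455,170). There are two roll candidates: a brown one on the board at (316,188) and a turquoise one on the step at (274,231). The brown one fits, since it is golden-brown and on the board. I'll confirm it in a crop and measure.

Run:
```python
from h import *
from scipy.optimize import least_squares
P={n:capture(n) for n in ["top","side"]}
p=P["top"]
a=cv2.resize(p["frame"][150:265,255:365],None,fx=3.5,fy=3.5,interpolation=3);b=cv2.resize(p["frame"][150:265,395:505],None,fx=3.5,fy=3.5,interpolation=3)
cv2.imwrite("pics/crop1.png",np.hstack([a,b]))
uv={}
for n,p in P.items():
    for t in ["tongs_left","tongs_right","tongs_grip"]:
        for d in trace(p,t)[:2]:
            m=d["mask"];y,x=np.nonzero(m);print(n,t,round(d["score"],2),m.sum(),x.min(),x.max(),y.min(),y.max(),np.round(ray(p,(x[y.argmin()],y.min()),13)),np.round(ray(p,(x[y.argmax()],y.max()),13)))
    for d in trace(p,"roll_mid"):
        m=d["mask"];y,x=np.nonzero(m);c=(x.mean(),y.mean());print(n,"roll",round(d["score"],2),m.sum(),c,np.round(ray(p,c,39)))
    for d in trace(p,"board")[:1]:
        m=d["mask"].astype(np.uint8);r=cv2.minAreaRect(cv2.findContours(m,0,2)[0][0]);print(n,[np.round(ray(p,q,18)) for q in cv2.boxPoints(r)])
    print(n,"proj",proj(p,[540,-150,13]))
p=P["top"]
for q in [(438,255),(426,170),(455,170),(427.5,186),(452.5,186)]: print(q,np.round(ray(p,q,13)))
```

```text
top tongs_left 0.62 73 424 435 173 241 [ 640. -118.   13.] [ 439. -137.   13.]
top tongs_left 0.18 514 357 411 126 139 [789.  37.  13.] [749.  71.  13.]
top tongs_right 0.77 93 448 456 169 218 [ 650. -210.   13.] [ 505. -182.   13.]
top tongs_grip 0.71 438 425 457 168 249 [ 653. -210.   13.] [ 416. -142.   13.]
top roll 0.63 312 (np.float64(274.18910256410254), np.float64(232.56089743589743)) [469. 323.  39.]
top roll 0.55 280 (np.float64(315.1), np.float64(190.36785714285713)) [589. 205.  39.]
top roll 0.26 560 (np.float64(387.60535714285714), np.float64(244.22857142857143)) [431.   3.  39.]
top [array([374., 265.,  18.]), array([650., 256.,  18.]), array([642.,  70.,  18.]), array([367.,  86.,  18.])]
top proj [437.09841827 206.21855867]
side tongs_left 0.77 471 340 410 138 162 [ 658. -126.   13.] [ 441. -119.   13.]
side tongs_right 0.61 354 352 410 121 156 [ 650. -224.   13.] [ 442. -148.   13.]
side tongs_right 0.34 471 379 404 179 201 [457. -31.  13.] [421.  46.  13.]
side tongs_grip 0.95 747 340 415 121 163 [ 650. -224.   13.] [ 420. -125.   13.]
side roll 0.77 397 (np.float64(327.80856423173805), np.float64(269.904282115869)) [466. 343.  39.]
side roll 0.61 320 (np.float64(309.9), np.float64(214.3375)) [586. 212.  39.]
side [array([ 649., -100.,   18.]), array([ 657., -134.,   18.]), array([ 427., -139.,   18.]), array([ 422., -107.,   18.])]
side proj [376.88195836 145.34597545]
(438, 255) [ 399. -143.   13.]
(426, 170) [ 649. -124.   13.]
(455, 170) [ 647. -210.   13.]
(427.5, 186) [ 601. -126.   13.]
(452.5, 186) [ 599. -199.   13.]
```

View pics/crop1.png

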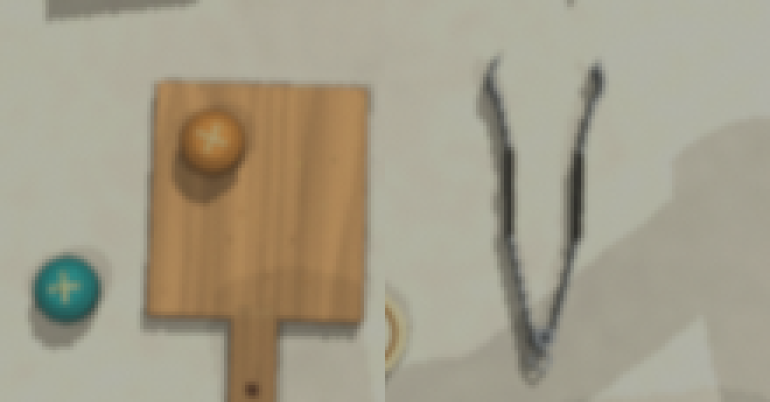

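The crop confirms the brown roll with the pale cross at about (316,190). The tongs' black grips lie at x≈430 and 449, rows 192–219. Next I compute the poses.

Run:
```python
from h import *
from scipy.optimize import least_squares
P={n:capture(n) for n in ["top","side"]}
c={"top":(315.5,190.5),"side":(309.9,214.3)}
r=least_squares(lambda X:np.concatenate([proj(P[n],X)-c[n] for n in P]),[588,208,39]);print("roll",r.x,r.fun)
# dark grips in both views
for n,(x0,x1,y0,y1) in {"top":(420,462,185,225),"side":(340,415,120,165)}.items():
    g=P[n]["frame"][y0:y1,x0:x1].max(2); m=(g<75).astype(np.uint8)
    k,l,st,ce=cv2.connectedComponentsWithStats(m)
    for i in range(1,k):
        if st[i,4]>15: print(n,st[i]+[x0,y0,0,0,0],ce[i]+[x0,y0],np.round(ray(P[n],ce[i]+[x0,y0],16),1))
p=P["top"]
L=ray(p,(424.4,168),20);R=ray(p,(456,169),20);T=ray(p,(437.7,257),13);print(L,R,T)
```

```text
roll [590.48741603 203.88850805  27.79354201] [ 0.03370853  0.12334533 -0.11431755 -0.03579422]
top [429 193   2  24  48] [429.5 204.5] [ 545.  -127.5   16. ]
top [448 194   3  25  61] [449.16393443 206.90163934] [ 536.9 -184.2   16. ]
side [370 134  22  11  82] [380.54878049 139.17073171] [ 539.9 -178.9   16. ]
side [361 145  23  11  85] [372.28235294 149.68235294] [ 544.1 -121.9   16. ]
[ 653.61912428 -118.24105268   20.        ] [ 648.72924875 -211.03419839   20.        ] [ 393.24929696 -142.19906449   13.        ]
```

Emit:
arm_command(steps=[0.9, 0.8, 0, -1, 100, 0.9, 0.8, 0, -1, 100, 0.9, 0.8, 0, -1, 100, 0.9, 0.8, 0, -1, 100, 0.9, 0.8, 0, -1, 100], grip_force=20)

```text
time_s: 2.33
eef_pos: [401.7, -293.4, 231.5]
ee_rot: [0.0, 0.999, -0.049, 0.0]
force: [-0.6, -0.7, -0.2]
grip_width: 0.999
```

Emit:
arm_command(steps=[0.95, 0.95, 0, 0, 100, 0.95, 0.95, 0, 0, 100, 0.95, 0.95, -0.6, 0, 100, 0, 0, -1, 0, 100, 0, 0, -0.7, 0, 100])

```text
time_s: 2.95
eef_pos: [529.0, -165.1, 118.7]
ee_rot: [-0.0, 0.999, -0.047, -0.001]
force: [-0.8, -0.7, 0.2]
grip_width: 0.996
```

Run:
```python
from h import *
s=sense(); print(s["time_s"],s["eef_pos"],s["ee_rot"],s["grip_width"],s["force"])
a=capture("top")["frame"][130:280,380:520]; b=capture("side")["frame"][60:210,310:450]
cv2.imwrite("pics/p2.png",cv2.resize(np.hstack([a,b]),None,fx=2.85,fy=2.85,interpolation=3))
```

```text
2.95 [ 529.02316017 -165.05558151  118.7218311 ] [-3.67868040e-04  9.98894009e-01 -4.70109308e-02 -7.71895099e-04] 0.9959274194493644 [-0.75575324 -0.71862204  0.18333293]
```

View pics/p2.png

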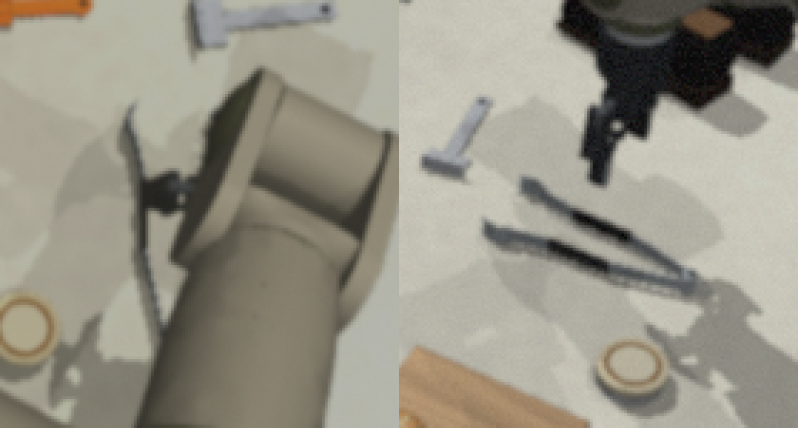

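The left half shows the arm hiding the right arm of the tongs. The right half shows the fingers above the tongs. I'll shift the rest of the way and descend.

Emit:
arm_command(steps=[0.25, 0.24, -0.5, 0, 100, 0, 0, -0.9, 0, 100, 0, 0, -0.4, 0, 100, 0, 0, 0, 0, 100])

```text
time_s: 3.55
eef_pos: [541.8, -154.3, 31.2]
ee_rot: [-0.0, 0.999, -0.048, -0.0]
force: [-0.2, 0.0, 0.1]
grip_width: 1.002
```

Run:
```python
from h import *
s=sense(); print(s["time_s"],s["eef_pos"],s["ee_rot"],s["grip_width"],s["force"])
a=capture("top")["frame"][150:250,400:480]; b=capture("side")["frame"][85:185,330:430]
cv2.imwrite("pics/p3.png",cv2.resize(np.hstack([a,b]),None,fx=4.4,fy=4.4,interpolation=3))
```

```text
3.55 [ 541.83389896 -154.29191201   31.20969958] [-1.14659673e-04  9.98853394e-01 -4.78730976e-02 -2.24961079e-04] 1.002139178033915 [-0.18465413  0.03230152  0.07793446]
```

View pics/p3.png

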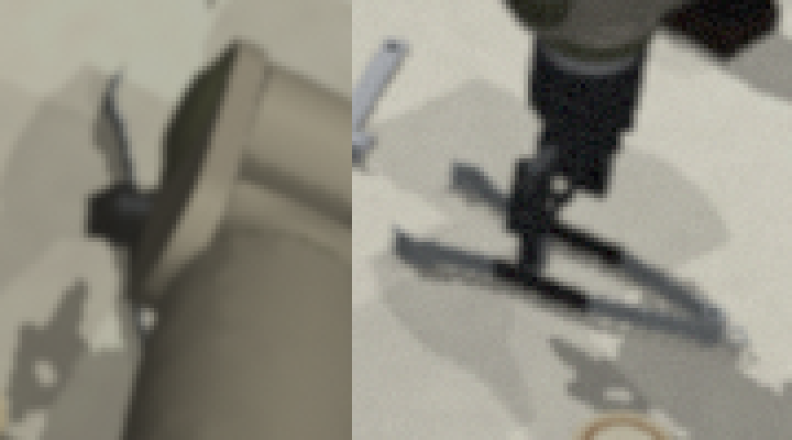

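The side crop shows the left fingertip at about (371,147) full-frame. I compare it with the projection to cancel the camera bias.

Run:
```python
from h import *
p=capture("side"); th=np.radians(-5.5); 
for w in (42.5,50,57):
  for z in (40,44):
    X=np.array([541.8,-154.3,0])+w*np.array([-np.sin(th),np.cos(th),0])+[0,0,z]; print(w,z,proj(p,X))
print(ray(p,(371,147.5),44), [ray(p,q,44) for q in [(369,147.5),(373,147.5)]])
```

```text
42.5 40 [371.28274222 145.80069264]
42.5 44 [371.41664957 144.84531528]
50 40 [370.10039203 147.20684038]
50 44 [370.23204197 146.25182284]
57 40 [368.99063234 148.52665764]
57 44 [369.12014945 147.57199447]
[ 542.33469089 -100.56320937   44.        ] [array([547.71286316, -97.68087643,  44.        ]), array([ 536.95654368, -103.44552699,   44.        ])]
```

Emit:
arm_command(steps=[0, 0, -0.4, 0, 100, 0, 0, -0.2, 0, 100, 0, 0, 0, 0, 100])

```text
time_s: 4.08
eef_pos: [541.8, -154.1, 1.0]
ee_rot: [-0.0, 0.999, -0.048, -0.0]
force: [0.1, -0.2, 0.6]
grip_width: 0.999
```

Emit:
arm_command(steps=[0, 0, 0, 0, 66, 0, 0, 0, 0, 66, 0, 0, 0, 0, 66, 0, 0, 0, 0, 66])

```text
time_s: 4.58
eef_pos: [542.7, -154.8, 2.4]
ee_rot: [0.001, 0.999, -0.048, 0.001]
force: [-1.2, -1.3, 6.7]
grip_width: 0.663
```

Run:
```python
from h import *
s=sense(); print(s["time_s"],s["eef_pos"],s["grip_width"],s["force"])
p=capture("side"); cv2.imwrite("pics/p4.png",cv2.resize(p["frame"][85:185,320:440],None,fx=5,fy=5,interpolation=3))
```

```text
4.575 [ 542.73114616 -154.75465228    2.38103424] 0.6634780781551987 [-1.16739747 -1.30449058  6.73536503]
```

View pics/p4.png

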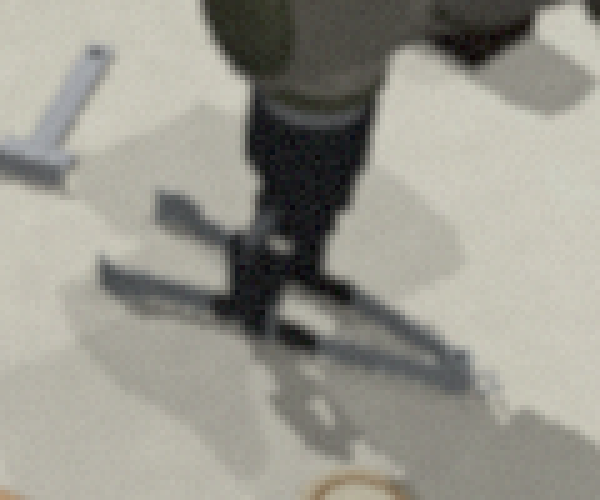

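The fingers hold the grips at 56 mm, with the left fingertip near (262,320) in the crop. I lift gently.

Emit:
arm_command(steps=[0, 0, 0.1, 0, 66, 0, 0, 0.3, 0, 66, 0, 0, 0.6, 0, 66, 0, 0, 0.6, 0, 66, 0, 0, 0, 0, 66])

```text
time_s: 5.25
eef_pos: [542.8, -154.6, 83.6]
ee_rot: [0.001, 0.999, -0.048, 0.002]
force: [0.9, -0.6, -2.6]
grip_width: 0.662
```

Run:
```python
from h import *
s=sense(); print(s["time_s"],s["eef_pos"],s["grip_width"],s["force"],s["wrist_torque"])
p=capture("side"); cv2.imwrite("pics/p5.png",cv2.resize(p["frame"][55:185,320:440],None,fx=4.5,fy=4.5,interpolation=3))
```

```text
5.25 [ 542.80809635 -154.56571592   83.56900365] 0.6623069287614004 [ 0.92349699 -0.62616694 -2.59546462] [-0.00688903 -0.00204667  0.00729996]
```

View pics/p5.png

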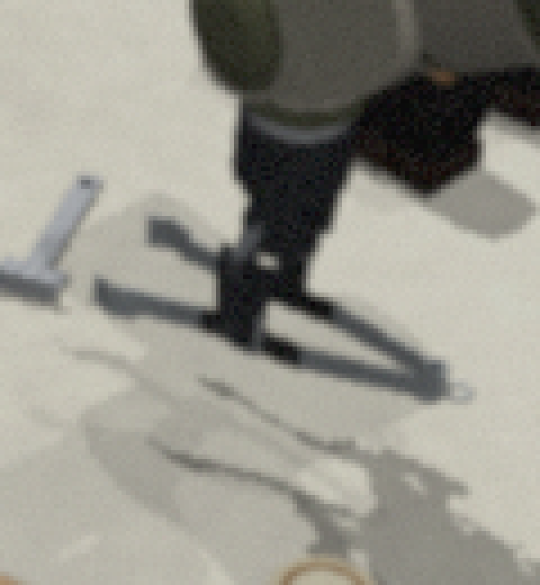

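The tongs hang level and clear of the step in the gripper. I carry them to above the roll.

Emit:
arm_command(steps=[0, 0.4, 0.8, 0, 66, -0.1, 0.9, 0.2, 0, 66, -0.2, 0.9, 0, 0, 66, -0.2, 0.9, 0, 0, 66, -0.2, 0.9, 0, 0, 66])

```text
time_s: 5.92
eef_pos: [505.6, 47.4, 129.8]
ee_rot: [-0.0, 0.999, -0.048, -0.001]
force: [0.9, 0.6, -1.8]
grip_width: 0.664
```

Emit:
arm_command(steps=[-0.2, 0.9, 0, 0, 66, -0.1, 0.9, 0, 0, 66, 0, 0.9, 0, 0, 66, 0, 0.7, 0, 0, 66, 0, 0, 0, 0, 66])

```text
time_s: 6.55
eef_pos: [490.7, 217.7, 129.6]
ee_rot: [0.0, 0.999, -0.046, -0.001]
force: [-0.3, 0.5, -1.0]
grip_width: 0.661
```

Run:
```python
from h import *
s=sense(); print(s["time_s"],s["eef_pos"],s["grip_width"],s["force"])
a=capture("top")["frame"][140:260,270:370]; b=capture("side")["frame"][140:260,260:380]
cv2.imwrite("pics/p6.png",cv2.resize(np.hstack([a,b]),None,fx=3.6,fy=3.6,interpolation=3))
```

```text
6.55 [490.74664905 217.65593842 129.64153051] 0.6605041262265374 [-0.31433055  0.48603914 -1.01987824]
```

View pics/p6.png

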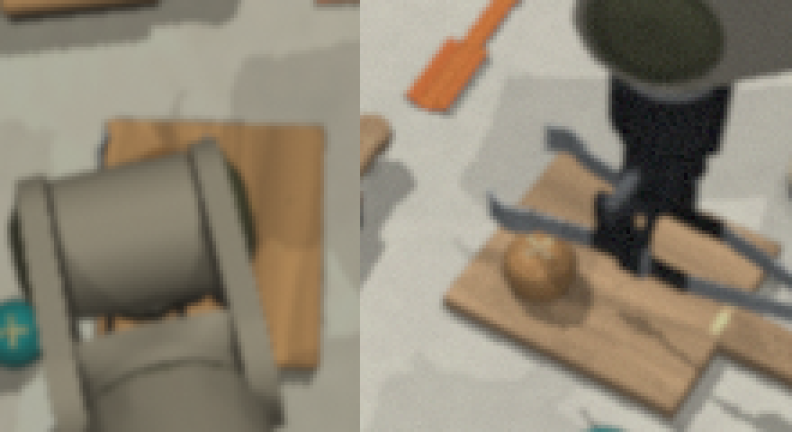

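The side crop shows the left jaw tip at about (297,197) and the right at (313,178) full-frame, with the roll beneath at (310,214). I compare jaws and roll in the same camera.

Run:
```python
from h import *
p=capture("side")
for q in [(296.7,196.9),(312.8,178)]: print(np.round(ray(p,q,142),1))
th=np.radians(-5.4);R=np.array([[np.cos(th),-np.sin(th),0],[np.sin(th),np.cos(th),0],[0,0,1]])
for v in [(114,39,13),(114,39,-13),(114,-39,13),(114,-39,-13),(97,0,0)]: print(v,proj(p,[490.7,217.7,140]+R@v))
print("roll",ray(p,(309.9,214.3),39))
for t in ["tongs_jaws","jaw_left","jaw_right","roll_mid"]: print(t,[(np.round(d["point"]),round(d["score"],2)) for d in search_frame(p,t)])
```

```text
[602.5 249.4 142. ]
[597.2 174.4 142. ]
(114, 39, 13) [295.42008588 192.25529645]
(114, 39, -13) [295.70155316 199.00446531]
(114, -39, 13) [312.82335239 173.06930752]
(114, -39, -13) [312.79775687 179.90533907]
(97, 0, 0) [309.91060618 188.69817488]
roll [585.98408226 211.53372055  39.        ]
tongs_jaws [(array([462., 230., 149.]), 0.58)]
jaw_left [(array([474., 242., 144.]), 0.92)]
jaw_right [(array([473., 193., 141.]), 0.68)]
roll_mid [(array([584., 220.,  51.]), 0.68), (array([467., 339.,  33.]), 0.67)]
```

Emit:
arm_command(steps=[0.02, -0.03, -0.5, 0, 66, 0, 0, -0.6, 0, 66, 0, 0, -0.2, 0, 66, 0, 0, 0, 0, 66])

```text
time_s: 7.4
eef_pos: [492.8, 214.2, 65.9]
ee_rot: [0.0, 0.999, -0.048, -0.0]
force: [0.5, 0.2, -0.9]
grip_width: 0.657
```

Run:
```python
from h import *
s=sense(); print(s["time_s"],s["eef_pos"],s["grip_width"],s["force"])
p=capture("side"); b=p["frame"][160:260,260:380]
cv2.imwrite("pics/p7.png",cv2.resize(b,None,fx=6,fy=6,interpolation=3))
T=s["eef_pos"];th=np.radians(-5.4);R=np.array([[np.cos(th),-np.sin(th),0],[np.sin(th),np.cos(th),0],[0,0,1]])
for v in [(114,39,13),(114,39,-13),(114,-39,13),(114,-39,-13),(97,0,0)]: print(v,(proj(p,T+[0,0,10.6]+R@v)-[260,160])*6)
```

```text
7.4 [492.81296282 214.21502251  65.90131316] 0.6573961672261841 [ 0.51923784  0.22915178 -0.9056048 ]
(114, 39, 13) [216.24758264 282.60165648]
(114, 39, -13) [217.79972299 319.82512974]
(114, -39, 13) [316.07191364 169.31692491]
(114, -39, -13) [315.93899764 207.12137231]
(97, 0, 0) [299.34116058 260.32044079]
```

View pics/p7.png

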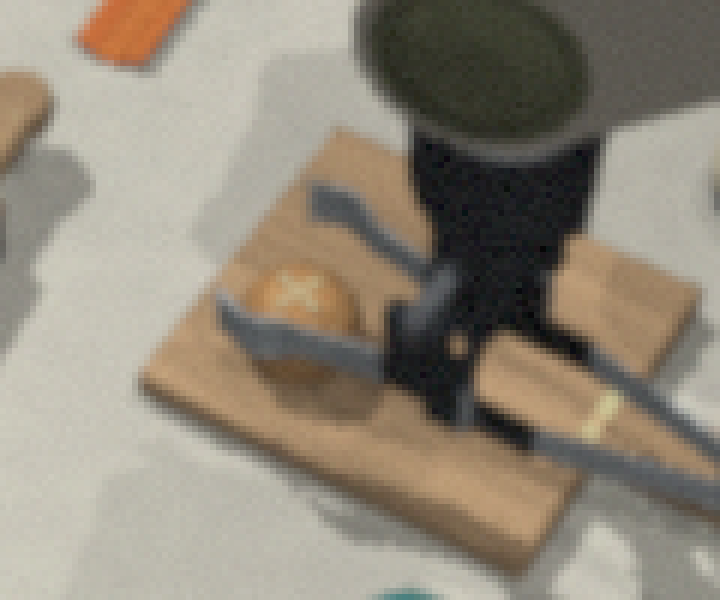

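The crop shows the tips about 9 crop pixels (1.5 px) lower than predicted, which is the camera bias. I apply it to the roll.

Run:
```python
from h import *
p=capture("side")
for dv in (1.2,1.5,1.8):
  for z in (36,39): print(dv,z,ray(p,(309.9,214.3-dv),z))
```

```text
1.2 36 [589.05507914 205.84794915  36.        ]
1.2 39 [587.93265827 207.9162577   39.        ]
1.5 36 [589.54509203 204.93825745  36.        ]
1.5 39 [588.4211325  207.00942245  39.        ]
1.8 36 [590.03564043 204.02757157  36.        ]
1.8 39 [588.91014058 206.10159615  39.        ]
```

Emit:
arm_command(steps=[0, 0.02, -0.3, 0, 66, 0, 0, -0.3, 0, 66, 0, 0, -0.1, 0, 66, 0, 0, 0, 0, 66])

```text
time_s: 8.0
eef_pos: [492.5, 215.4, 30.4]
ee_rot: [0.0, 0.999, -0.048, -0.0]
force: [-0.7, 0.2, -0.6]
grip_width: 0.662
```

Run:
```python
from h import *
s=sense(); print(s["time_s"],s["eef_pos"],s["grip_width"],s["force"])
p=capture("side"); b=p["frame"][170:270,260:380]
cv2.imwrite("pics/p8.png",cv2.resize(b,None,fx=6,fy=6,interpolation=3))
```

```text
8.0 [492.52463288 215.38758711  30.3520219 ] 0.6623901805203333 [-0.68993698  0.22391668 -0.649882  ]
```

View pics/p8.png

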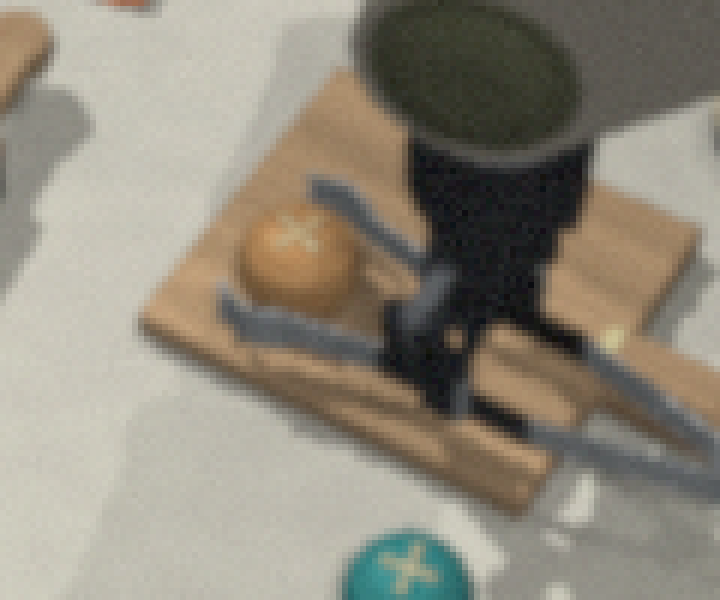

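The jaws straddle the roll without touching it. I close gently at 20 N.

Emit:
arm_command(steps=[0, 0, 0, 0, 62, 0, 0, 0, 0, 58, 0, 0, 0, 0, 55, 0, 0, 0, 0, 53, 0, 0, 0, 0, 51], grip_force=20)

```text
time_s: 8.68
eef_pos: [492.7, 215.4, 30.9]
ee_rot: [0.0, 0.999, -0.048, 0.0]
force: [-1.0, -1.1, -1.0]
grip_width: 0.516
```

Emit:
arm_command(steps=[0, 0, 0, 0, 49, 0, 0, 0, 0, 46, 0, 0, 0, 0, 43, 0, 0, 0, 0, 40, 0, 0, 0, 0, 40])

```text
time_s: 9.3
eef_pos: [492.7, 215.4, 30.8]
ee_rot: [-0.0, 0.999, -0.048, 0.0]
force: [0.4, -0.7, -1.1]
grip_width: 0.52
```

Run:
```python
from h import *
s=sense(); print(s["time_s"],s["eef_pos"],s["grip_width"],s["force"])
p=capture("side"); b=p["frame"][170:270,260:380]
cv2.imwrite("pics/p9.png",cv2.resize(b,None,fx=6,fy=6,interpolation=3))
```

```text
9.3 [492.73265389 215.42339304  30.80326342] 0.5195410843630596 [ 0.3847706  -0.73758573 -1.14138181]
```

View pics/p9.png

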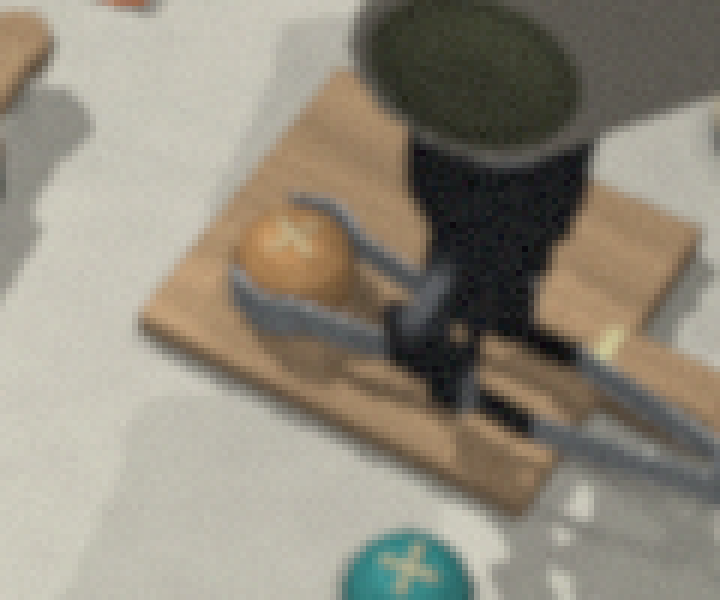

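The jaws have closed on the roll and stalled at 44 mm as expected. I lift it about 140 mm.

Emit:
arm_command(steps=[0, 0, 0.1, 0, 40, 0, 0, 0.2, 0, 40, 0, 0, 0.3, 0, 40, 0, 0, 0.4, 0, 40, 0, 0, 0.4, 0, 40])

```text
time_s: 9.98
eef_pos: [492.8, 215.5, 102.5]
ee_rot: [-0.0, 0.999, -0.048, 0.0]
force: [-0.4, 0.4, -1.1]
grip_width: 0.515
```

Emit:
arm_command(steps=[0, 0, 0.4, 0, 40, 0, 0, 0.4, 0, 40, 0, 0, 0.4, 0, 40, 0, 0, 0.2, 0, 40, 0, 0, 0.1, 0, 40])

```text
time_s: 10.6
eef_pos: [492.7, 215.4, 176.4]
ee_rot: [-0.0, 0.999, -0.048, 0.0]
force: [0.2, 0.1, -2.4]
grip_width: 0.519
```

Emit:
arm_command(steps=[0, 0, 0, 0, 40, 0, 0, 0, 0, 40, 0, 0, 0, 0, 40, 0, 0, 0, 0, 40, 0, 0, 0, 0, 40])

```text
time_s: 11.22
eef_pos: [492.7, 215.4, 175.7]
ee_rot: [0.0, 0.999, -0.048, -0.0]
force: [0.2, 0.4, -0.8]
grip_width: 0.515
```

Run:
```python
from h import *
s=sense(); print(s["time_s"],s["eef_pos"],s["grip_width"],s["force"])
p=capture("side"); b=p["frame"][110:250,250:400]
cv2.imwrite("pics/p10.png",cv2.resize(b,None,fx=4.2,fy=4.2,interpolation=3))
print([(np.round(d["point"]),round(d["score"],2)) for d in search_frame(p,"roll_mid")])
```

```text
11.225 [492.68206663 215.43203684 175.71894322] 0.5152901501653019 [ 0.15649937  0.37209124 -0.79021501]
[(array([468., 337.,  34.]), 0.66), (array([586., 217., 197.]), 0.64), (array([523., 190.,  23.]), 0.37), (array([474., 240., 189.]), 0.27)]
```

View pics/p10.png

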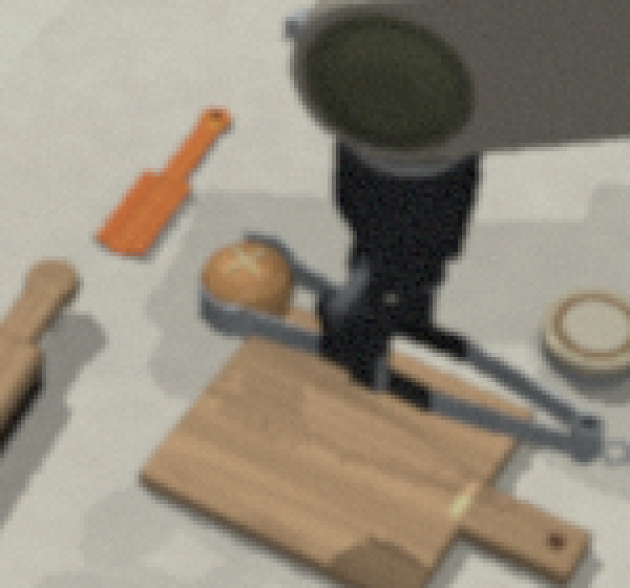

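The roll hangs in the closed tongs at crop (247,277), well above the board, and everything is still. I hand the job in.

```bash
python3 -c "
from h import *
s=sense();print(s['time_s'],abs(np.array(s['dq'])).max(),s['grip_width']);print(finish_job())"
```

```text
11.325 0.0018347315143608929 0.5188767478006001
the job is handed in; nothing more can be done
None
```

I picked up the tongs by their rubber grips and closed them on the brown roll at 20 N, where the fingers stalled at 44 mm as predicted for the roll. I then lifted it about 145 mm and handed the job in at 11.3 s, still holding it.

- **Last checks:** the roll sat level between both jaws, with its visible surface at about z = 197 mm. The arm was at rest and the fingers were stalled on the grips at about 0.52 of full opening. In the last view the tin, shoe horn and brush end looked undisturbed. The heel scraper was out of that view, and I measured none of them.
- **Disagreements:** the two cameras differed by 4–7 mm sideways. I resolved this by comparing the tongs' predicted and seen positions in the side picture. While closing on the tongs, the fingertips pressed the step briefly with about 7 N, well under the limit.
- **Not measured:** the force of each jaw on the roll. I estimate about 6 N from the spring data.
- **Pictures:** I viewed 11, one past the budget.

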